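# Wedge the fork box shut

## Robot

A 7-joint arm with a two-finger parallel gripper is mounted at the origin on the work surface. World frame = base frame: x ahead of the robot, y to its left, z up, the work surface at z = 0. Lengths are in m, angles in rad, forces in N, time in s.
With the tool pointing down it reaches from about 0.4 to 0.875 m from the base axis. Payload 19.3 kg.
Tool frame: the origin (TCP) lies between the finger pads; the fingertips stand 19 mm ahead of it and the grasp point (between the pads) is the TCP; z points along the fingers, y is the direction in which the jaws open and shut (so a half turn about z gives the same grasp; the last joint's range is limited). The gripper opens to 85 mm and grips with 20 to 120 N. Pads are 22 mm wide; open, the fingers measure 114 mm over their backs; the gripper's body (76 mm by 85 mm) begins 54 mm behind the grasp point. The pads swing forward as they close: fully open they stand 13 mm farther back than shut.
Start: joints at [-1.173, 0.521, -0.036, 1.599, 0.021, 1.021, -0.113], TCP at [0.282, 0.558, 0.25] pointing down, gripper open.
Joint ranges: [-2.91, 2.91], [-0.3, 2.13], [-1.5, 1.42], [0.17, 2.43], [-1.26, 4.41], [0.16, 1.93], [-2.52, 2.52]. Speed limits (rad/s): [1.89, 1.89, 2.39, 2.39, 3.01, 3.01, 3.01].

## Interface

Orientations are given as [roll, pitch, yaw] about the fixed x, y, z axes, in that order (R = Rz(yaw) Ry(pitch) Rx(roll)).
In Python, from workcell import status, imaging, bot gives the robot as it stands.
- The arm moves only by the shell command python3 -m handwheel 'ROWS' [FORCE]. ROWS is JSON, a list of rows, each an object with "offset": the shift along the tool's x, y, z in mm, a list of three; "rot": the turn, a rotation vector about the tool's x, y, z in degrees, a list of three; "claw": the opening, from -1 (shut) to 1 (fully open). A call has 1 to 12 rows; each row shifts and turns the commanded pose from where the row before left it, along the tool's axes as they then stand; what a row does not reach is not made up. A row lasts 1/10 s, in which the tool goes at most 50 mm and 8.59 degrees, less where a joint would pass 70% of its speed; a pose out of reach is approached as far as the arm can. A call is refused whole if a number of a shift passes 50 or a number of a turn 8.59, either way. A call with a gripper value outside its range is refused whole. The fingers move at their own pace and stop on an object; FORCE is the grip in N (left out, the last holds). Time passes only in rows, so rows that do not move let the fingers close. It gives the time, the measured TCP pose, the force and the opening at its end, in the units of the state.
- status.observe(): the state, without advancing time (a new reading comes with each control period).
- imaging.grab_frame(name): name is "side" or "top" or "wrist"; returns a dict with "color" (420x560x3 uint8, red, green, blue), "range_z" (420x560 float32, m along the optical axis (not along the pixel's ray), 0 where there is no reading), "fx", "fy", "cx", "cy" (pixels), "camera_from_world" (4x4, takes a point from world to camera coordinates). Camera axes: x right, y down, z forward; pixel columns grow to the right and rows downward; lengths in m; the calibration is good to about 2 mm. A picture is of the moment at which its call begins.
- bot.job_done(): hands the job in, once; it reports no verdict.
Trained networks look in the newest picture that a camera, given by its name, has taken for a name from the list of things; names that differ only in an ending like _2 or _b are one class to them, and where a whole thing is asked for, a point or a joint stands for the part that bears it (a point fixed in the world has none). Each returns a list of dicts, best first, with "conf" (0 to 1); they miss things now and then, are a little off and sometimes report something else, mostly with a low value. They report only what shows in the picture. A call takes as long as a camera call. They do not tell look-alikes from the thing itself.
- imaging.regions_of(thing, camera): "region" (420x560 bool, what is visible of it) and "box" ([centre column, centre row, width, height] in pixels, round what is visible of it).
- imaging.mark_of(thing, camera): "uv" ([column, row] in pixels: a listed point, or the origin of a listed thing).
The state is a dict: "clock": time; "qpos": joint angles; "qd": joint speeds; "joint_efforts": joint torques, N m; "position": TCP position; "tool_rot": TCP orientation; "force": force on the tool from outside, world axes, zero at the start; "moment": the same for the moment, N m; "grip_width": finger opening in m.
Only numpy, scipy, OpenCV 4.12 (cv2) and the standard library are available. Lean on these libraries where they do the work, as an engineer would, in place of code of your own. Each camera call takes 0.05 s, during which the arm holds its last target.

## Task

The mint forks are packed in the longer of the two oak sliding-lid boxes on the counter: close that box. Slide its dovetailed lid along the tapered way until it wedges tight, keeping it in its way, then let go of it. Leave the shorter box's lid where it is.

Things in the scene. Friction and masses are not known exactly. Their poses are not given: they have to be found in the camera images.
- long_lid: the lid to close: the longer of two pale oak lids, 180 mm long, 12 mm thick, tapering in plan (7 degrees a side) from 125 mm wide at its rear (-x) to 80 mm at its front (+x), edges dovetailed (wider below), about 0.2 kg. Origin: centre of its underside; x along its length to the narrow end, z up. It lies loose in long_box's way, drawn back 45 to 75 mm towards the mouth at the start.
- long_bar (a point): centre of the plain upright grip bar on the middle of the long lid, 28 mm straight above the lid's origin, same axes: the bar is 16 mm thick along x, 50 mm long along y, 32 mm high, its foot on the lid's top. The lid's top around it is flat and bare.
- long_box: longer, browner oak box, fixed, 207 mm long, rim 59 mm high, forks inside. Origin on the counter; x along the way from the wide open mouth (-x) to the narrow end. The lid runs freely on ledges 42 mm up between undercut rails, and jams when its origin is within a few mm of x = y = 0, z = 42 mm here, its x along the box's x. Wedge it with 12 N towards +x, held loosely so that it can centre itself.
- short_lid: the lid of the other, shorter oak box, to be left alone: same shape and grip bar, but 120 mm long and 72 to 101 mm wide. Origin and axes as for long_lid.
There are look-alikes about, which are no part of the job. Leave any pink or red look-alike of the long_lid alone.

How it is judged:
By the outcome, as a careful person would: the job done as asked, in the order asked, and still so for the second after the job is handed in, with the robot touching nothing.
It also fails if it takes over 32 s, if anything falls off the work surface, if the arm or the gripper's body presses on something with over 40 N, if the wrist force passes 120 N, or if a joint passes its speed limit or range.

## Working session

There is one attempt and no reset: what is moved stays moved. The work goes in short steps, Python scripts to look and compute and a shell command to move; the robot and the scene stay as the last step left them, time stands still between calls to the robot, and variables do not carry over. Pictures are saved under pics/ and viewed, and the job is handed in when it is done.

```bash
ls; mkdir -p pics
python3 - <<'E'
from workcell import status, imaging, bot
import cv2
s=status.observe()
print({k:s[k] for k in('clock','position','tool_rot','grip_width','force')})
for c in('top','side'):
    f=imaging.grab_frame(c)
    cv2.imwrite(f'pics/{c}0.png',f['color'][:,:,::-1])
    for t in('long_lid','long_bar','long_box','short_lid'):
        print(c,t,[(round(d['conf'],2),[round(float(x)) for x in d['uv']]) for d in imaging.mark_of(t,c)])
    for t in('long_lid','long_box','short_lid'):
        print(c,t,[(round(d['conf'],2),[round(float(x)) for x in d['box']],int(d['region'].sum())) for d in imaging.regions_of(t,c)])
E
```

```text
pics
{'clock': 0.0, 'position': array([0.2817192 , 0.55757113, 0.2497335 ]), 'tool_rot': array([-3.14048284e+00,  7.13476449e-05,  2.67377160e+00]), 'grip_width': 0.08516551731550058, 'force': array([ 0.39797886, -0.49075416, -0.91359034])}
top long_lid [(0.94, [263, 263]), (0.59, [144, 268]), (0.58, [205, 173])]
top long_bar [(0.91, [267, 262]), (0.76, [138, 268]), (0.58, [203, 172])]
top long_box []
top short_lid [(0.59, [345, 178])]
top long_lid [(0.92, [149, 269, 56, 79], 2904), (0.8, [259, 261, 51, 76], 3080), (0.78, [206, 174, 51, 78], 3030)]
top long_box [(0.68, [204, 145, 66, 90], 2628)]
top short_lid [(0.56, [345, 179, 42, 49], 1721)]
side long_lid [(0.87, [269, 176]), (0.61, [162, 185]), (0.59, [221, 255])]
side long_bar [(0.91, [268, 167]), (0.75, [161, 176]), (0.61, [219, 247])]
side long_box [(0.79, [288, 181])]
side short_lid [(0.96, [347, 266])]
side long_lid [(0.85, [265, 177, 78, 49], 1994), (0.67, [224, 254, 88, 66], 2999)]
side long_box [(0.93, [292, 174, 98, 67], 2687)]
side short_lid [(0.7, [350, 266, 69, 51], 2018)]
```

View pics/top0.png

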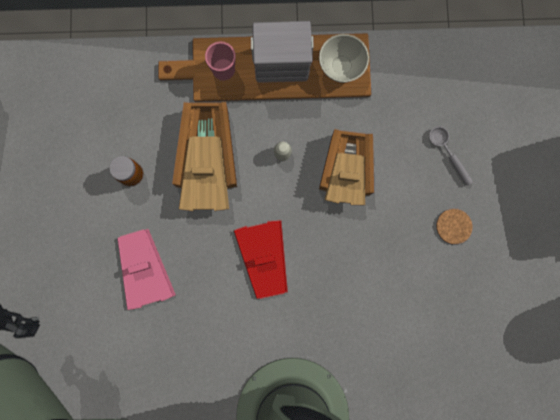

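View pics/side0.png

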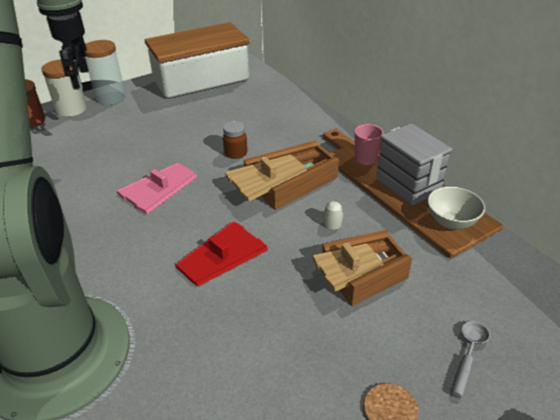

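The top image shows the long box at about (205,150), with mint forks at (206,128) and its lid at (206,174). The short box is at (348,165). The pink and red look-alikes are at (145,268) and (263,262). Next I'll measure the poses.

```bash
cat > h.py <<'E'
import numpy as np, cv2
from workcell import status, imaging, bot
def cloud(f):
    z=f['range_z']; v,u=np.mgrid[0:z.shape[0],0:z.shape[1]]
    P=np.stack([(u-f['cx'])/f['fx']*z,(v-f['cy'])/f['fy']*z,z,np.ones_like(z)],-1)
    W=P@np.linalg.inv(f['camera_from_world']).T
    W=W[...,:3]; W[z==0]=np.nan; return W
def ray(f,uv,zw):
    T=np.linalg.inv(f['camera_from_world']); d=T[:3,:3]@np.array([(uv[0]-f['cx'])/f['fx'],(uv[1]-f['cy'])/f['fy'],1]); o=T[:3,3]
    return o+d*(zw-o[2])/d[2]
E
python3 - <<'E'
from h import *
for c in('top','side'):
    f=imaging.grab_frame(c); W=cloud(f)
    print(c,'cam',np.linalg.inv(f['camera_from_world'])[:3,3],f['fx'])
    if c=='top': np.save('top.npy',W)
    for d in imaging.mark_of('long_bar',c): print(' bar',round(d['conf'],2),ray(f,d['uv'],.070).round(4))
    for d in imaging.mark_of('long_lid',c): print(' lid',round(d['conf'],2),ray(f,d['uv'],.042).round(4))
    for d in imaging.mark_of('long_box',c): print(' box',round(d['conf'],2),ray(f,d['uv'],.0).round(4))
    for t in('long_lid','long_box'):
      for d in imaging.regions_of(t,c):
        p=W[d['region']]; p=p[np.isfinite(p[:,0])]
        print(t,round(d['conf'],2),np.median(p,0).round(3),np.percentile(p[:,2],[2,25,50,75,98]).round(4))
        if c=='top': 
            q=p[(p[:,2]>.046)&(p[:,2]<.064)]
            if len(q)>200: print('   rect',cv2.minAreaRect(q[:,:2].astype(np.float32)*1000))
f=imaging.grab_frame('top')
cr=f['color'][90:220,160:250,::-1]; cv2.imwrite('pics/crop.png',cv2.resize(cr,None,fx=4.5,fy=4.5,interpolation=cv2.INTER_CUBIC))
E
```

```text
top cam [0.34808841 0.03409201 1.30894021] 519.1579168168266
 bar 0.84 [0.3695 0.3519 0.07  ]
 bar 0.6 [0.3685 0.0541 0.07  ]
 bar 0.59 [0.5923 0.205  0.07  ]
 lid 0.91 [0.3736 0.3584 0.042 ]
 lid 0.87 [0.3708 0.0606 0.042 ]
 lid 0.74 [0.5939 0.2035 0.042 ]
 lid 0.3 [0.5958 0.2024 0.042 ]
long_lid 0.9 [0.354 0.361 0.012] [0.0058 0.0098 0.0118 0.0139 0.0439]
long_lid 0.84 [0.58  0.198 0.054] [0.0409 0.0518 0.0539 0.0558 0.0863]
   rect ((591.2605590820312, 199.5935516357422), (120.63886260986328, 183.44558715820312), 88.92400360107422)
long_lid 0.67 [0.384 0.057 0.012] [0.003  0.0099 0.012  0.014  0.0443]
long_box 0.6 [0.7   0.198 0.051] [0.0004 0.0393 0.0508 0.0575 0.0625]
   rect ((666.4789428710938, 196.16360473632812), (153.73573303222656, 208.33697509765625), 88.38807678222656)
side cam [ 0.0498795  -0.72036689  0.83895651] 532.0431259989747
 bar 0.91 [0.5967 0.1961 0.07  ]
 bar 0.84 [0.3524 0.3086 0.07  ]
 bar 0.67 [0.3614 0.0099 0.07  ]
 lid 0.96 [0.355  0.3046 0.042 ]
 lid 0.81 [0.5959 0.2078 0.042 ]
 lid 0.75 [0.3676 0.025  0.042 ]
 box 0.96 [0.6637 0.2056 0.    ]
 box 0.49 [0.6601 0.2887 0.    ]
long_lid 0.9 [0.578 0.188 0.053] [0.0431 0.0518 0.0533 0.0547 0.0854]
long_lid 0.86 [0.376 0.045 0.011] [0.0023 0.0097 0.0111 0.0125 0.0428]
long_lid 0.75 [0.355 0.35  0.011] [0.0024 0.0093 0.0109 0.0125 0.0422]
long_box 0.93 [0.686 0.14  0.042] [-0.0002  0.021   0.0422  0.0548  0.0599]
```

View pics/crop.png

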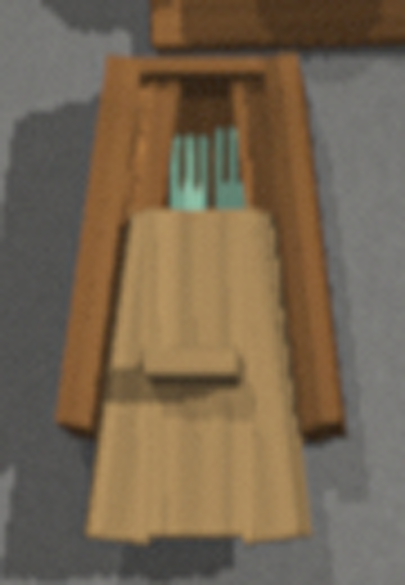

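Run:
```python
from h import *
for c in('top','side'):
    f=imaging.grab_frame(c); W=cloud(f)
    P=W.reshape(-1,3); P=P[np.isfinite(P[:,0])]
    roi=(P[:,0]>.47)&(P[:,0]<.8)&(P[:,1]>.1)&(P[:,1]<.3)
    P=P[roi]
    b=P[(P[:,2]>.079)&(P[:,2]<.095)]
    b=b[(abs(b[:,0]-.594)<.03)&(abs(b[:,1]-.2)<.05)]
    print(c,'bartop',len(b),b.mean(0).round(4),cv2.minAreaRect((b[:,:2]*1000).astype(np.float32)))
    # lid rear edge & sides by slices, z .048-.06
    L=P[(P[:,2]>.047)&(P[:,2]<.066)]
    for x in np.arange(.5,.79,.02):
        s=L[abs(L[:,0]-x)<.006]
        if len(s): 
            y=np.sort(s[:,1]); g=np.where(np.diff(y)>.005)[0]
            print('  x%.2f'%x,[ (round(a[0],4),round(a[-1],4)) for a in np.split(y,g+1)], s[:,2].mean().round(4))
    print(' xrange',L[:,0].min(),L[:,0].max())
f=imaging.grab_frame('wrist'); cv2.imwrite('pics/w0.png',f['color'][:,:,::-1])
```

```text
top bartop 145 [0.5923 0.1983 0.086 ] ((592.4647216796875, 198.5194549560547), (48.47127151489258, 16.232013702392578), 87.35970306396484)
  x0.50 [(np.float64(0.1429), np.float64(0.2606))] 0.0532
  x0.52 [(np.float64(0.1406), np.float64(0.261))] 0.0539
  x0.54 [(np.float64(0.1429), np.float64(0.2556))] 0.0538
  x0.56 [(np.float64(0.1221), np.float64(0.1392)), (np.float64(0.1449), np.float64(0.2529)), (np.float64(0.2591), np.float64(0.2708))] 0.0543
  x0.58 [(np.float64(0.1241), np.float64(0.1419)), (np.float64(0.1473), np.float64(0.2732))] 0.0553
  x0.60 [(np.float64(0.1262), np.float64(0.1436)), (np.float64(0.1492), np.float64(0.1756)), (np.float64(0.2296), np.float64(0.2709))] 0.0553
  x0.62 [(np.float64(0.1281), np.float64(0.1458)), (np.float64(0.1511), np.float64(0.2451)), (np.float64(0.2508), np.float64(0.2683))] 0.0551
  x0.64 [(np.float64(0.1304), np.float64(0.2661))] 0.0548
  x0.66 [(np.float64(0.1309), np.float64(0.1503)), (np.float64(0.1555), np.float64(0.2635))] 0.055
  x0.68 [(np.float64(0.133), np.float64(0.1521)), (np.float64(0.1577), np.float64(0.2339)), (np.float64(0
[... 1535 characters left out ...]
loat64(0.1522), np.float64(0.268))] 0.0543
  x0.66 [(np.float64(0.127), np.float64(0.1463)), (np.float64(0.1546), np.float64(0.2656))] 0.0542
  x0.68 [(np.float64(0.128), np.float64(0.1491)), (np.float64(0.1545), np.float64(0.2616))] 0.0538
  x0.70 [(np.float64(0.1311), np.float64(0.1521)), (np.float64(0.234), np.float64(0.2558))] 0.0556
  x0.72 [(np.float64(0.1331), np.float64(0.1511)), (np.float64(0.2292), np.float64(0.255))] 0.0553
  x0.74 [(np.float64(0.1355), np.float64(0.1579)), (np.float64(0.2303), np.float64(0.2508))] 0.0553
  x0.76 [(np.float64(0.1356), np.float64(0.2463))] 0.0536
  x0.78 [(np.float64(0.2097), np.float64(0.2097))] 0.0514
 xrange 0.5005470448475636 0.7749244265850588
```

```bash
python3 -m handwheel '[{"offset":[-36.6,-15.1,0],"rot":[0,0,0],"claw":1},{"offset":[-36.6,-15.1,0],"rot":[0,0,0],"claw":1},{"offset":[-36.6,-15.1,0],"rot":[0,0,0],"claw":1},{"offset":[-36.6,-15.1,0],"rot":[0,0,0],"claw":1},{"offset":[-36.6,-15.1,0],"rot":[0,0,0],"claw":1},{"offset":[-36.6,-15.1,0],"rot":[0,0,0],"claw":1},{"offset":[-36.6,-15.1,0],"rot":[0,0,0],"claw":1},{"offset":[-36.6,-15.1,0],"rot":[0,0,0],"claw":1},{"offset":[-36.6,-15.1,0],"rot":[0,0,0],"claw":1},{"offset":[-36.6,-15.1,0],"rot":[0,0,0],"claw":1},{"offset":[-36.6,-15.1,0],"rot":[0,0,0],"claw":1},{"offset":[-36.6,-15.1,0],"rot":[0,0,0],"claw":1}]' 20
python3 -m handwheel '[{"offset":[0,0,0],"rot":[0,0,8.1],"claw":1},{"offset":[0,0,0],"rot":[0,0,8.1],"claw":1},{"offset":[0,0,0],"rot":[0,0,8.1],"claw":1},{"offset":[0,0,0],"rot":[0,0,8.1],"claw":1},{"offset":[0,0,0],"rot":[0,0,8.1],"claw":1},{"offset":[0,0,0],"rot":[0,0,8.1],"claw":1},{"offset":[0,0,0],"rot":[0,0,8.1],"claw":1},{"offset":[0,0,0],"rot":[0,0,8.1],"claw":1},{"offset":[0,0,0],"rot":[0,0,0],"claw":1},{"offset":[0,0,0],"rot":[0,0,0],"claw":1}]'
```

```text
clock: 2.8
position: [0.593, 0.1967, 0.2504]
tool_rot: [3.141, 0.0, 2.674]
force: [0.7, 1.0, 0.2]
grip_width: 0.0854
clock: 3.8
position: [0.5921, 0.1982, 0.2502]
tool_rot: [-3.142, 0.0, 1.547]
force: [0.7, 0.3, -0.2]
grip_width: 0.0854
```

Run:
```python
from h import *
f=imaging.grab_frame('wrist'); W=cloud(f); s=status.observe()
cv2.imwrite('pics/w1.png',f['color'][:,:,::-1])
print(s['position'],s['tool_rot'], s['qpos'].round(2), np.linalg.inv(f['camera_from_world'])[:3,3])
P=W.reshape(-1,3); P=P[np.isfinite(P[:,0])]
b=P[(P[:,2]>.079)&(P[:,2]<.095)&(abs(P[:,0]-.594)<.03)&(abs(P[:,1]-.2)<.05)]
print(len(b),b.mean(0),cv2.minAreaRect((b[:,:2]*1000).astype(np.float32)))
for d in imaging.mark_of('long_bar','wrist'): print(' bar',d['conf'],ray(f,d['uv'],.070).round(4))
```

```text
[0.59208757 0.19815721 0.25027661] [-3.14152799e+00  2.59674397e-05  1.54709375e+00] [-0.64  0.54  0.33  1.62 -0.2   1.02 -0.27] [0.59331943 0.26767171 0.37360715]
752 [0.59361984 0.19992366 0.08549716] ((593.8114013671875, 198.80332946777344), (49.354496002197266, 15.46720027923584), 88.3768539428711)
 bar 0.87 [0.3985 0.0826 0.07  ]
 bar 0.84 [0.3921 0.3491 0.07  ]
 bar 0.71 [0.5929 0.1969 0.07  ]
 bar 0.25 [0.594  0.2031 0.07  ]
```

View pics/w1.png

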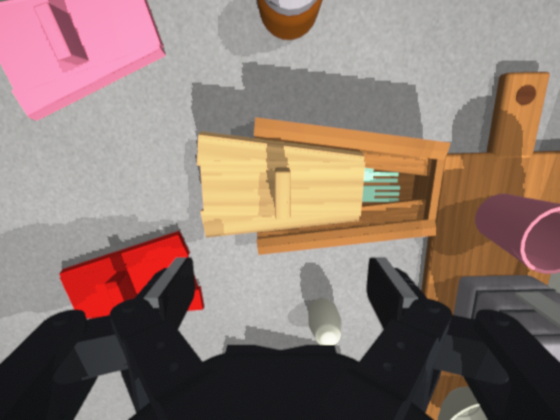

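The wrist image shows the bar at (283,193), lined up with the lid and the box, and there's nothing near the jaws. Next I'll descend over the bar.

```bash
python3 -m handwheel '[{"offset":[0,1.7,40],"rot":[0,0,0],"claw":1},{"offset":[0,0,40],"rot":[0,0,0],"claw":1},{"offset":[0,0,40],"rot":[0,0,0],"claw":1},{"offset":[0,0,30],"rot":[0,0,0],"claw":0.4},{"offset":[0,0,15],"rot":[0,0,0],"claw":0},{"offset":[0,0,6],"rot":[0,0,0],"claw":-0.3},{"offset":[0,0,0],"rot":[0,0,0],"claw":-0.4},{"offset":[0,0,0],"rot":[0,0,0],"claw":-0.4},{"offset":[0,0,0],"rot":[0,0,0],"claw":-0.4}]' 20
python3 - <<'E'
from h import *
f=imaging.grab_frame('wrist');cv2.imwrite('pics/w2.png',f['color'][:,:,::-1])
E
```

```text
clock: 4.8
position: [0.5945, 0.1983, 0.0807]
tool_rot: [3.14, -0.001, 1.543]
force: [-0.4, 0.4, -0.5]
grip_width: 0.0253
```

View pics/w2.png

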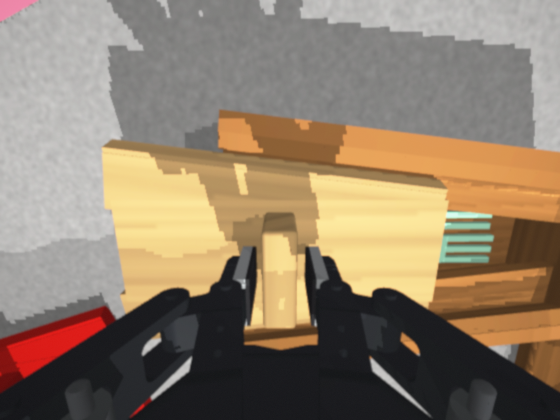

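The jaws straddle the bar, which runs from (280,225) to (280,325), with a small gap on each side. The lid stays loose, so I'll push with the rear finger.

```bash
python3 -m handwheel '[{"offset":[0,3,2],"rot":[0,0,0],"claw":-0.4},{"offset":[0,3,0],"rot":[0,0,0],"claw":-0.4},{"offset":[0,4,0],"rot":[0,0,0],"claw":-0.4},{"offset":[0,5,0],"rot":[0,0,0],"claw":-0.4},{"offset":[0,5,0],"rot":[0,0,0],"claw":-0.4},{"offset":[0,5,0],"rot":[0,0,0],"claw":-0.4}]'
python3 -m handwheel '[{"offset":[0,5,0],"rot":[0,0,0],"claw":-0.4},{"offset":[0,5,0],"rot":[0,0,0],"claw":-0.4},{"offset":[0,5,0],"rot":[0,0,0],"claw":-0.4},{"offset":[0,5,0],"rot":[0,0,0],"claw":-0.4},{"offset":[0,4,0],"rot":[0,0,0],"claw":-0.4}]'
python3 - <<'E'
from h import *
f=imaging.grab_frame('wrist');cv2.imwrite('pics/w3.png',f['color'][:,:,::-1])
E
```

```text
clock: 5.45
position: [0.6193, 0.1972, 0.0773]
tool_rot: [-3.142, 0.0, 1.543]
force: [-1.6, -0.5, 1.5]
grip_width: 0.0256
clock: 5.95
position: [0.6433, 0.1966, 0.0773]
tool_rot: [3.142, 0.0, 1.543]
force: [-2.1, 0.3, 1.2]
grip_width: 0.0256
```

View pics/w3.png

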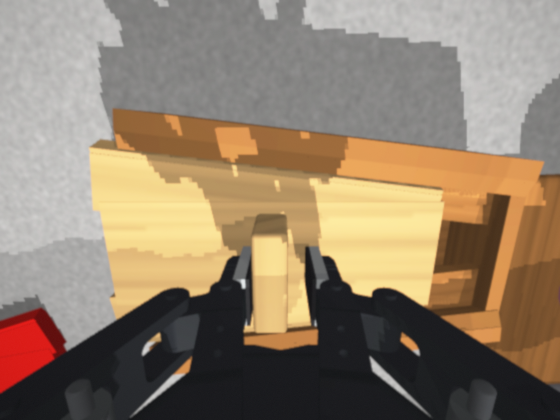

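The bar now rests on the rear finger, at about (250,285), and the lid is sliding squarely with about 2 N of drag. I'll go slower from here.

```bash
python3 -m handwheel '[{"offset":[0,2,0],"rot":[0,0,0],"claw":-0.4},{"offset":[0,2,0],"rot":[0,0,0],"claw":-0.4},{"offset":[0,2,0],"rot":[0,0,0],"claw":-0.4},{"offset":[0,2,0],"rot":[0,0,0],"claw":-0.4}]'
python3 -m handwheel '[{"offset":[0,1,0],"rot":[0,0,0],"claw":-0.4},{"offset":[0,1,0],"rot":[0,0,0],"claw":-0.4},{"offset":[0,1,0],"rot":[0,0,0],"claw":-0.4}]'
python3 -m handwheel '[{"offset":[0,1,0],"rot":[0,0,0],"claw":-0.4},{"offset":[0,0,0],"rot":[0,0,0],"claw":-0.4}]'
```

```text
clock: 6.4
position: [0.6509, 0.1964, 0.0773]
tool_rot: [-3.142, -0.0, 1.543]
force: [-1.2, -0.2, -0.6]
grip_width: 0.0257
clock: 6.7
position: [0.6538, 0.1963, 0.0773]
tool_rot: [-3.142, 0.0, 1.543]
force: [-1.4, 0.0, -1.1]
grip_width: 0.0256
clock: 6.9
position: [0.655, 0.1963, 0.0773]
tool_rot: [3.141, -0.0, 1.543]
force: [-0.6, 0.6, -0.3]
grip_width: 0.0256
```

```bash
python3 -m handwheel '[{"offset":[0,1,0],"rot":[0,0,0],"claw":-0.4},{"offset":[0,1,0],"rot":[0,0,0],"claw":-0.4}]'
python3 -m handwheel '[{"offset":[0,1,0],"rot":[0,0,0],"claw":-0.4}]'
python3 -m handwheel '[{"offset":[0,1,0],"rot":[0,0,0],"claw":-0.4}]'
python3 - <<'E'
from h import *
f=imaging.grab_frame('wrist');cv2.imwrite('pics/w4.png',f['color'][:,:,::-1])
E
```

```text
clock: 7.1
position: [0.6568, 0.1962, 0.0773]
tool_rot: [-3.141, 0.0, 1.543]
force: [-1.8, 0.5, 1.1]
grip_width: 0.026
clock: 7.2
position: [0.6578, 0.1962, 0.0773]
tool_rot: [-3.141, 0.0, 1.543]
force: [-2.0, -0.3, 0.7]
grip_width: 0.0257
clock: 7.3
position: [0.6588, 0.1962, 0.0773]
tool_rot: [-3.141, 0.0, 1.543]
force: [-2.2, -0.3, 1.3]
grip_width: 0.0256
```

View pics/w4.png

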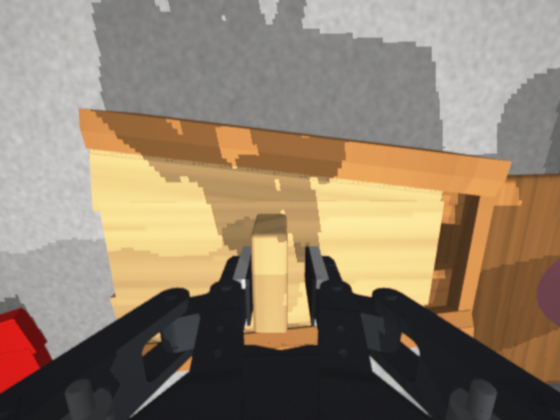

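The lid isn't wedged yet. Its rear edge at (92,150) is almost level with the box mouth at (80,110). I'll carry on in 1 mm steps.

```bash
for i in 1 ; do
python3 -m handwheel '[{"offset":[0,1,0],"rot":[0,0,0],"claw":-0.4}]'
python3 -m handwheel '[{"offset":[0,1,0],"rot":[0,0,0],"claw":-0.4}]'
python3 -m handwheel '[{"offset":[0,1,0],"rot":[0,0,0],"claw":-0.4}]'
done
```

```text
clock: 7.45
position: [0.6596, 0.1961, 0.0772]
tool_rot: [-3.141, 0.0, 1.543]
force: [-3.5, -1.1, 1.8]
grip_width: 0.0256
clock: 7.55
position: [0.6606, 0.196, 0.0773]
tool_rot: [-3.141, 0.0, 1.543]
force: [-6.1, -1.6, 3.9]
grip_width: 0.0257
clock: 7.65
position: [0.6616, 0.1958, 0.0772]
tool_rot: [-3.141, 0.0, 1.543]
force: [-3.9, -1.9, 1.4]
grip_width: 0.0256
```

```bash
python3 -m handwheel '[{"offset":[0,1,0],"rot":[0,0,0],"claw":-0.4}]'
python3 -m handwheel '[{"offset":[0,1,0],"rot":[0,0,0],"claw":-0.4}]'
python3 -m handwheel '[{"offset":[0,0,0],"rot":[0,0,0],"claw":-0.4}]'
```

```text
clock: 7.75
position: [0.6626, 0.1958, 0.0772]
tool_rot: [-3.141, 0.0, 1.543]
force: [-5.7, -2.7, 1.8]
grip_width: 0.0251
clock: 7.85
position: [0.6632, 0.1958, 0.0771]
tool_rot: [-3.14, 0.0, 1.543]
force: [-13.0, -2.6, 9.9]
grip_width: 0.0257
clock: 7.95
position: [0.6632, 0.1957, 0.0771]
tool_rot: [-3.14, 0.001, 1.543]
force: [-7.6, -1.9, 4.2]
grip_width: 0.0255
```

```bash
python3 -m handwheel '[{"offset":[0,0.6,0],"rot":[0,0,0],"claw":-0.4},{"offset":[0,0,0],"rot":[0,0,0],"claw":-0.4}]'
python3 -m handwheel '[{"offset":[0,0.6,0],"rot":[0,0,0],"claw":-0.4},{"offset":[0,0,0],"rot":[0,0,0],"claw":-0.4}]'
```

```text
clock: 8.15
position: [0.6632, 0.1957, 0.0771]
tool_rot: [-3.139, 0.001, 1.543]
force: [-12.6, -2.6, 8.8]
grip_width: 0.0253
clock: 8.35
position: [0.6633, 0.1958, 0.0771]
tool_rot: [-3.138, 0.001, 1.543]
force: [-16.7, -2.3, 11.4]
grip_width: 0.0258
```

It's jammed: position held at 0.6632 while the force rose to about 17 N. I'll back the finger off to centre it on the bar, open slightly and lift clear.

```bash
python3 -m handwheel '[{"offset":[0,-3,0],"rot":[0,0,0],"claw":-0.4},{"offset":[0,-3,0],"rot":[0,0,0],"claw":-0.2},{"offset":[0,0,0],"rot":[0,0,0],"claw":0},{"offset":[0,4,0],"rot":[0,0,0],"claw":0.2},{"offset":[0,4,0],"rot":[0,0,0],"claw":0.2},{"offset":[0,2,-10],"rot":[0,0,0],"claw":0.2},{"offset":[0,0,-25],"rot":[0,0,0],"claw":0.2},{"offset":[0,0,-40],"rot":[0,0,0],"claw":0.2},{"offset":[0,0,-40],"rot":[0,0,0],"claw":0.2},{"offset":[0,0,-40],"rot":[0,0,0],"claw":0.2},{"offset":[0,0,0],"rot":[0,0,0],"claw":0.2},{"offset":[0,0,0],"rot":[0,0,0],"claw":0.2}]'
python3 - <<'E'
from h import *
f=imaging.grab_frame('wrist'); W=cloud(f)
cv2.imwrite('pics/w5.png',f['color'][:,:,::-1])
P=W.reshape(-1,3); P=P[np.isfinite(P[:,0])]
b=P[(P[:,2]>.079)&(P[:,2]<.095)&(abs(P[:,0]-.665)<.03)&(abs(P[:,1]-.196)<.05)]
print(len(b),b.mean(0),cv2.minAreaRect((b[:,:2]*1000).astype(np.float32)))
l=P[(P[:,2]>.046)&(P[:,2]<.064)&(abs(P[:,0]-.665)<.13)&(abs(P[:,1]-.196)<.1)]
print('box rect',cv2.minAreaRect((l[:,:2]*1000).astype(np.float32)))
q=l[(abs(l[:,1]-.196)<.03)]
A=np.c_[q[:,:2]-[.665,.196],np.ones(len(q))]
m=(q[:,0]<.73); print('lid top plane',np.linalg.lstsq(A[m],q[m,2],rcond=None)[0],m.sum())
for c in('top','side'):
    g=imaging.grab_frame(c); cv2.imwrite(f'pics/{c}5.png',g['color'][:,:,::-1])
    for t,z in(('long_bar',.07),('long_lid',.042),('long_box',0)):
        print(c,t,[(round(d['conf'],2),ray(g,d['uv'],z).round(4)) for d in imaging.mark_of(t,c)])
E
```

```text
clock: 9.55
position: [0.6695, 0.1959, 0.2337]
tool_rot: [3.14, -0.001, 1.543]
force: [-0.3, -0.6, -0.8]
grip_width: 0.0512
836 [0.65792949 0.19726456 0.08543729] ((657.8934936523438, 196.5255126953125), (49.14384841918945, 15.838090896606445), 88.9591293334961)
box rect ((666.8084106445312, 195.91094970703125), (153.8682098388672, 207.22109985351562), 88.80012512207031)
lid top plane [-0.00073551  0.00195044  0.05370261] 7561
top long_bar [(0.71, array([ 0.5597, -0.1423,  0.07  ])), (0.68, array([0.371 , 0.0571, 0.07  ])), (0.58, array([0.6538, 0.2027, 0.07  ])), (0.41, array([0.6511, 0.1872, 0.07  ]))]
top long_lid [(0.89, array([0.3696, 0.0579, 0.042 ])), (0.64, array([0.6539, 0.1994, 0.042 ]))]
top long_box [(0.44, array([0.6723, 0.1991, 0.    ]))]
side long_bar [(0.72, array([0.356 , 0.0195, 0.07  ])), (0.69, array([0.6616, 0.193 , 0.07  ])), (0.62, array([0.3546, 0.3139, 0.07  ]))]
side long_lid [(0.9, array([0.3598, 0.3188, 0.042 ])), (0.81, array([0.6664, 0.209 , 0.042 ])), (0.62, array([0.3733, 0.0152, 0.042 ]))]
side long_box [(0.64, array([0.6511, 0.196 , 0.    ]))]
```

View pics/w5.png

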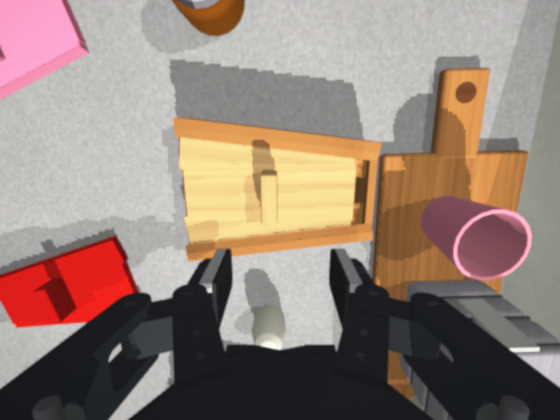

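View pics/side5.png

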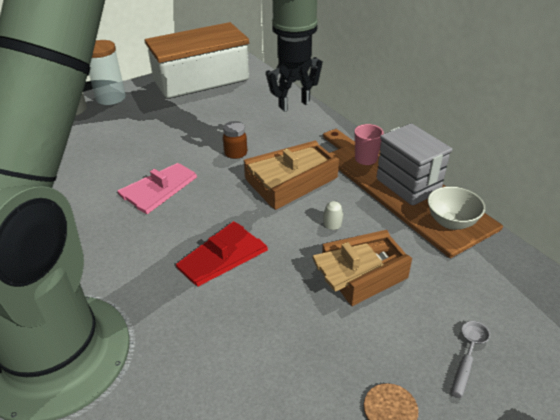

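The wrist image shows the bar at (269,198), with the lid seated between both rails from x=182 to 356 px. Bar yaw is 88.96° against 88.80° for the box, and the bar is within about 1 mm of the box centreline. The lid top is flat at 53.7 mm, which is right for 42 + 12. The bar is at x = 0.658, matching its position at the jam, so the lid didn't spring back. The short lid and the look-alikes haven't moved.

```bash
python3 -c "
from workcell import bot; print(bot.job_done())"
```

```text
the job is handed in; nothing more can be done
None
```

The longer box, the one with the mint forks, is closed, and I handed the job in at about 10 s. I set the open jaws either side of the grip bar without clamping it. The rear finger then slid the lid about 65 mm along the way until it wedged. After that I backed the finger off and lifted clear.

**Jam:** the lid stopped moving while the push rose from about 13 N to 17 N, above the 12 N asked for.

**Checks after release:**
- **Position:** the bar was within about 1 mm of where it jammed, so the lid did not spring back.
- **Alignment:** it is about 0.2° off the box's axis and within about 1 mm of its centreline.
- **Height:** the lid lies flat, with its top 53.7 mm up against an expected 54 mm.
- **Other items:** in the pictures, the shorter box's lid and the pink and red look-alikes were where they started.

**Disagreements:** the networks' estimates of the box origin were scattered, from 0.651 to 0.672 m in x. The lid sits about 9 mm behind the middle of the box's outline, leaving a gap of about 10 mm before the end wall. I took that to be how the box is built, because the lid had stopped firmly. I did not push a second time to confirm it.

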